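Slide the marked-out blank over the end of the riser shelf

TASK

An aluminium blank lies askew on the red riser shelf. With your fingertips, push it back square against the shelf's rear lip and along the shelf until the whole blue-dyed band at its end sticks out past the shelf's end, so that I can clamp it there; at least two thirds of the blank must still lie on the shelf. Only slide it, never lift it or let it fall, and leave the jar, socket, spray can and wrench where they are.

Things in the scene. Friction and masses are not known exactly. Their poses are not given: they have to be found in the camera images.
- riser: Red steel riser shelf, fixed on the bench. Origin: centre of its footprint on the bench. Its y runs along the shelf to the end over which the blank must hang; its x points to the back, away from the robot. Flat deck 190 mm deep (x -95 to 95) and 500 mm long (y -250 to 250), top face 100 mm above the bench; ends and front have no rim. Black small-parts drawers fill the space below.
- riser_end (a point): Point on the deck's top face where the rear lip's inner face meets the shelf's +y end: riser x +92 mm, y +250 mm, z 100 mm. Same axes as the riser. The lip runs along the whole back edge, 3 mm thick, 25 mm high above the deck.
- blank: Loose flat aluminium plate, 110 mm wide (x), 180 mm long (y), 6 mm thick, about 0.3 kg, at first wholly on the deck, up to 8 degrees askew and 8 mm or more clear of the lip. Origin: centre of its underside. The last 40 mm at its +y end, which faces the shelf's +y end, are dyed blue with thin white scribed lines. Snug against the lip its centre is at riser x +37 mm.
- blank_end (a point): Middle of the blank's blue end edge, on its upper face: 90 mm along the blank's +y from its centre, 6 mm above its underside. Same axes as the blank. Its riser y minus 250 mm is the overhang.
- jar: Glass jar with black lid, 48 mm across, 65 mm high, standing on the deck near the shelf's -y end. Origin at the centre of its underside. Leave alone.
- socket: Deep steel impact socket, 34 mm across, 55 mm high, standing on the deck near the shelf's -y end. Origin at the centre of its underside. Leave alone.
- spraycan: Blue spray can with white cap, 65 mm across, 190 mm high, standing on the bench beyond the shelf's +y end. Origin at the centre of its underside. Leave alone.
- wrench: Steel wrench, 190 mm long, lying on the bench across the shelf's +y end, 45 to 105 mm beyond it. Origin about mid-length on its underside, its x axis along it. Leave alone.
Mind the look-alikes: they are no part of the job. Several things have the shape of the blank; the one meant has the colours described above.

How it is judged:
At the end, for the whole second after the job is handed in: The blank lies still and flat on the shelf, within 3.4 degrees of square to the rear lip and its middle within 7 mm of touching it, its blue end 37 to 63 mm past the shelf's end (blue band 40 mm, a third of the blank 60 mm, 3 mm of grace) (y of blank_end in the frame of riser between 0.287 and 0.313 m and x of blank in the frame of riser above 0.03 m and angle between the y axis of blank and the y axis of riser, either way round below 0.06 rad and angle between blank's own z axis and vertical below 0.03 rad and height (world z) of blank between 0.097 and 0.103 m and linear speed of blank below 0.01 m/s).
It fails at once if the blank is lifted, tipped up or dropped off the shelf (height (world z) of blank above 0.115 m or height (world z) of blank below 0.085 m or angle between blank's own z axis and vertical above 0.15 rad).
It fails at once if the jar, socket, spray can or wrench is moved more than 20 mm or knocked over (distance of any of jar, socket, spraycan, wrench from where it was at the start of the episode above 0.02 m or angle between any of jar, socket, spraycan's own z axis and vertical above 0.4 rad).
It also fails if it takes over 48 s, if anything falls off the work surface, if the arm or the gripper's body presses on something with over 40 N, if the wrist force passes 120 N, or if a joint passes its speed limit or range.

ROBOT

A 7-joint arm with a two-finger parallel gripper is mounted at the origin on the work surface. World frame = base frame: x ahead of the robot, y to its left, z up, the work surface at z = 0. Lengths are in m, angles in rad, forces in N, time in s.
With the tool pointing down it reaches from about 0.4 to 0.85 m from the base axis. Payload 10.4 kg.
Tool frame: the origin (TCP) lies at the very end of the fingers, on their centre line; the grasp point (between the pads) lies 19 mm behind it (r.pinch_z is the distance from the TCP to the grasp point, in m); z points along the fingers, y is the line along which they close (so a half turn about z gives the same grasp; the last joint's range is limited). The gripper opens to 87 mm and grips with 3 to 60 N. Pads are 19 mm wide; open, the fingers measure 117 mm over their backs; the gripper's body (75 mm by 190 mm) begins 51 mm behind the grasp point.
Start: joints at [-1.346, 0.332, -0.065, 1.46, 0.022, 1.35, -0.088], TCP at [0.153, 0.606, 0.223] pointing down, gripper open.
Joint ranges: [-2.6, 2.6], [-0.5, 2.12], [-1.47, 1.34], [0.16, 2.42], [-1.27, 4.41], [0.06, 2.06], [-2.6, 2.6]. Speed limits (rad/s): [2.22, 2.22, 2.79, 2.79, 3.14, 3.14, 3.14].

INTERFACE

Orientations are given as a unit quaternion [x, y, z, w].
In Python, from bench import sensors, vision, r gives the robot as it stands.
- The arm moves only by the shell command python3 -m crank 'ROWS' [OPENING] [FORCE]. ROWS is JSON, a list of rows, each a list of 2 entries, a list of its own where there are three numbers: the shift along the tool's x, y, z normalised to -1 to 1, where 1 is 3 cm, then the turn about the tool's z normalised to -1 to 1, where 1 is 8 degrees. A call has 1 to 12 rows; each row shifts and turns the commanded pose from where the row before left it, along the tool's axes as they then stand; what a row does not reach is not made up. A row lasts 1/8 s, in which the tool goes at most 62.5 mm and 10.7 degrees, less where a joint would pass 70% of its speed; a pose out of reach is approached as far as the arm can. A call with a number of a shift or a turn outside -1 to 1 is refused whole. A call with a gripper value outside its range is refused whole. OPENING is the opening, from 0 (shut) to 1 (fully open), set as the call begins (- or left out, the last holds). The fingers move at their own pace and stop on an object; FORCE is the grip in N (left out, the last holds). Time passes only in rows, so rows that do not move let the fingers close. It gives the time, the measured TCP pose, the force, the opening and the grip force at its end, in the units of the state.
- sensors.read_state(): the state, without advancing time (a new reading comes with each control period).
- vision.camera(name): name is "scene" or "side" or "wrist"; returns the picture (420x560x3 uint8, red, green, blue); there is no depth.
- vision.camera_model(name): a dict with "vertical_fov" (degrees; the focal length in pixels is half the picture's height over the tangent of half this angle, whatever the lens; pixels are square), "cx", "cy" (the principal point, pixels), "camera_from_world" (4x4, takes a point from world to camera coordinates); the wrist camera has in their place "hand_eye" (4x4, takes a point from camera to tool coordinates, whose origin is the TCP and whose axes are the flange's). Camera axes: x right, y down, z forward; pixel columns grow to the right and rows downward; lengths in m; the calibration is good to about 2 mm. A picture is of the moment at which its call begins: read the wrist's pose just before it. camera_model takes no time and is no camera call.
- r.close_job(): hands the job in; it is judged then, once.
The state is a dict: "time": time; "joint_positions": joint angles; "joint_vel": joint speeds; "joint_torque": joint torques, N m; "ee_pos": TCP position; "eef_rot": TCP orientation; "ft_force": force on the tool from outside, world axes, zero at the start; "torque": the same for the moment, N m; "width": finger opening in m; "grip_force": force on a finger pad.
Only numpy, scipy, OpenCV 4.12 (cv2) and the standard library are available. Lean on these libraries where they do the work, as an engineer would, in place of code of your own. Each camera call takes 0.05 s, during which the arm holds its last target. There are 200 camera calls.

## Working session

There is one attempt and no reset: what is moved stays moved. The work goes in short steps, Python scripts to look and compute and a shell command to move; the robot and the scene stay as the last step left them, time stands still between calls to the robot, and variables do not carry over. Pictures are saved under pics/ and viewed, at most 10 in all, crops included, and the job is handed in when it is done.

```bash
mkdir -p pics; ls
python3 - <<'E'
from bench import sensors, vision, r
import cv2,numpy as np
s=sensors.read_state();print(s)
a=vision.camera("scene");b=vision.camera("side")
cv2.imwrite("pics/scene0.png",a[...,::-1]);cv2.imwrite("pics/side0.png",b[...,::-1])
for n in("scene","side","wrist"):print(n,vision.camera_model(n))
E
```

```text
pics
{'time': 0.0, 'joint_positions': array([-1.34555661,  0.33286259, -0.06470996,  1.46096259,  0.02161079,
        1.34989702, -0.08848845]), 'joint_vel': array([-0.00091379,  0.0005718 ,  0.00065764,  0.00062496,  0.00138698,
       -0.00193663,  0.00063784]), 'joint_torque': array([-1.03075977e-04, -6.23264337e+01,  2.45752267e-02, -3.89899886e+01,
       -6.14344189e-02,  3.96138767e-02,  1.57599520e-04]), 'ee_pos': array([0.15322574, 0.60551724, 0.22174961]), 'eef_rot': array([ 1.23580698e-01,  9.92334267e-01, -7.14924190e-04, -5.13447977e-05]), 'ft_force': array([-0.27623034,  0.54066066,  0.57812972]), 'torque': array([ 0.0233372 ,  0.00891812, -0.03856039]), 'grip_force': 0.0, 'width': 0.08699848090887177}
scene {'vertical_fov': 42.057634188377975, 'cx': 272.71742837911813, 'cy': 202.89260976684454, 'camera_from_world': array([[-0.79120179,  0.61122947, -0.01995631,  0.39831608],
       [ 0.41840734,  0.51722846, -0.74659897, -0.1755757 ],
       [-0.44602132, -0.59906031, -0.66497498,  1.53002494],
       [ 0.        ,  0.        ,  0.        ,  1.        ]])}
side {'verti
[... 191 characters left out ...]
    [-4.94897442e-01, -6.32635889e-01, -5.95691492e-01,
         3.38997064e-01],
       [ 3.67962468e-01,  4.68457974e-01, -8.03212766e-01,
         5.87472969e-01],
       [ 0.00000000e+00,  0.00000000e+00,  0.00000000e+00,
         1.00000000e+00]])}
wrist {'vertical_fov': 65.52580680007654, 'cx': 277.0608882061869, 'cy': 211.19318644308754, 'hand_eye': array([[ 7.37645359e-04, -9.54141258e-01, -2.99355834e-01,
         8.28277047e-02],
       [ 9.99999672e-01,  8.03831799e-04, -9.79568907e-05,
        -6.49739066e-04],
       [ 3.34096449e-04, -2.99355663e-01,  9.54141538e-01,
        -1.61859663e-01],
       [ 0.00000000e+00,  0.00000000e+00,  0.00000000e+00,
         1.00000000e+00]])}
```

View pics/scene0.png

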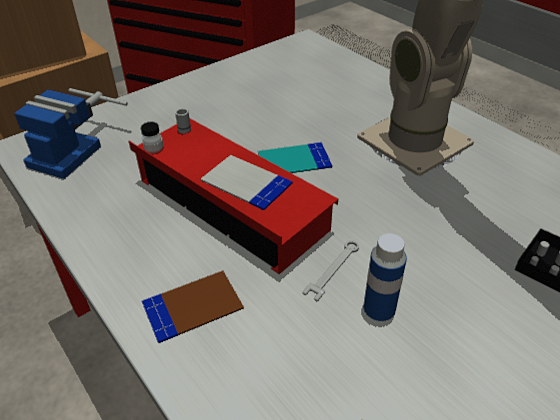

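View pics/side0.png

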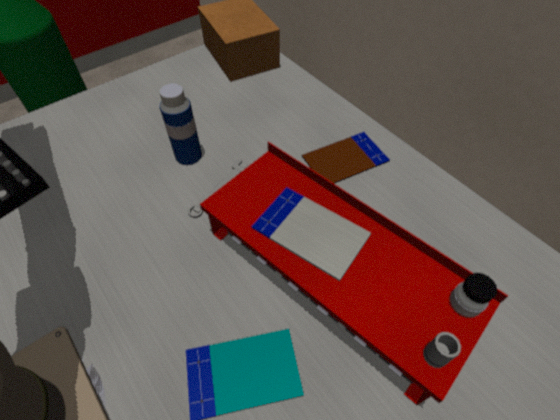

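Candidates with the blank's shape are the white-grey plate with a blue end on the red shelf (scene ~(247,180), side ~(312,232)), the teal one on the bench (scene (295,157)) and the brown one on the bench (scene (192,306)). The grey one on the deck fits the description: it is bare aluminium, on the shelf, with its blue end toward the can and wrench. I'll confirm that in a crop and measure.

```bash
cat > h.py <<'E'
from bench import sensors, vision, r
import cv2,numpy as np
from scipy.spatial.transform import Rotation as R
def cam(n,s=None):
    m=vision.camera_model(n); f=210/np.tan(np.radians(m["vertical_fov"])/2)
    if n=="wrist":
        T=np.eye(4);T[:3,:3]=R.from_quat(s["eef_rot"]).as_matrix();T[:3,3]=s["ee_pos"]
        W=T@m["hand_eye"]
    else: W=np.linalg.inv(m["camera_from_world"])
    return f,m["cx"],m["cy"],W
def ray(c,px,z):
    f,cx,cy,W=c; px=np.atleast_2d(px).astype(float)
    d=np.c_[(px-[cx,cy])/f,np.ones(len(px))]@W[:3,:3].T
    o=W[:3,3]; return o+d*((z-o[2])/d[:,2])[:,None]
def proj(c,P):
    f,cx,cy,W=c; q=(np.atleast_2d(P)-W[:3,3])@W[:3,:3]; return q[:,:2]/q[:,2:]*f+[cx,cy]
def masks(im):
    h=cv2.cvtColor(im,cv2.COLOR_RGB2HSV); H,S,V=cv2.split(h)
    red=((H<6)|(H>174))&(S>180)&(V>60)
    blue=(H>110)&(H<130)&(S>150)&(V>60)
    white=(S<70)&(V>110)
    return [m.astype(np.uint8)*255 for m in(red,blue,white)]
def big(m,near=None):
    cs=[c for c in cv2.findContours(m,cv2.RETR_EXTERNAL,cv2.CHAIN_APPROX_NONE)[0] if cv2.contourArea(c)>100]
    if near is None:return max(cs,key=cv2.contourArea)
    return max(cs,key=lambda c:cv2.pointPolygonTest(c,near,True))
def quad(c):
    h=cv2.convexHull(c); return cv2.approxPolyN(h,4,ensure_convex=True).reshape(-1,2) if hasattr(cv2,'approxPolyN') else cv2.approxPolyDP(h,6,True).reshape(-1,2)
E
python3 - <<'E'
from h import *
for n,pb,pw in(("side",(270,212),(320,238)),("scene",(265,192),(235,175))):
    im=cv2.imread(f"pics/{n}0.png")[...,::-1].copy(); c=cam(n); red,blue,white=masks(im)
    for k,m,p in(("blue",cv2.morphologyEx(blue,8-5,np.ones((5,5))) ,pb),("white",white,pw)):
        q=quad(big(m,p)); W=ray(c,q,.106); print(n,k,q.tolist(),W.round(3)[:,:2].tolist())
    R_=big(red,pb); print("red",cv2.approxPolyDP(cv2.convexHull(R_),4,True).reshape(-1,2).tolist())
s=cv2.imread("pics/side0.png")[120:320,180:420];cv2.imwrite("pics/crop.png",cv2.resize(s,None,fx=3,fy=3,interpolation=2))
E
```

```text
side blue [[303, 196], [268, 237], [251, 227], [286, 188]] [[0.576, 0.018], [0.47, -0.014], [0.459, 0.021], [0.563, 0.053]]
side white [[791, 419], [104, 419], [-6, 120], [242, 25]] [[0.839, -0.657], [0.134, -0.105], [0.178, 0.599], [0.836, 0.593]]
red [[201, 204], [270, 151], [499, 302], [441, 400]]
scene blue [[292, 181], [264, 209], [249, 201], [278, 175]] [[0.463, 0.022], [0.569, 0.058], [0.579, 0.016], [0.474, -0.015]]
scene white [[609, 419], [168, 419], [-30, 119], [391, -11]] [[0.449, 0.749], [0.965, 0.342], [0.966, -0.723], [-0.563, -0.636]]
red [[129, 141], [190, 119], [337, 200], [278, 249], [142, 164]]
```

View pics/crop.png

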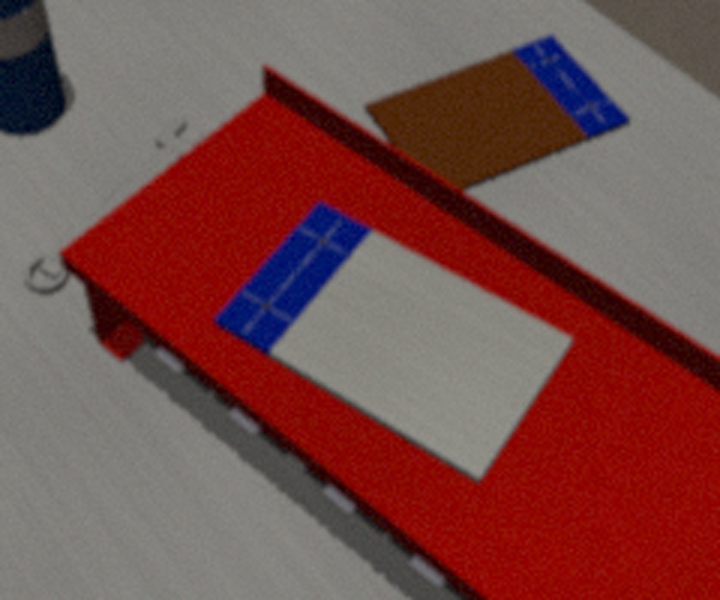

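The crop confirms the grey aluminium plate on the deck with the blue scribed end at the upper left (blue end corners at full px (287,188) and (252,227), rear corners at (371,233) and (340,280)). The lip's foot at the shelf end is at (270,152).

Run:
```python
from h import *
c=cam("side");d=cam("scene")
print("blank",ray(c,[[286.7,187.7],[252.3,227.3],[340.3,280],[371.3,232.7]],.106).round(4)[:,:2].tolist())
print("side front+y, lipfoot",ray(c,[[201.7,205],[270,152.3],[441,400]],.1).round(4)[:,:2].tolist(),ray(c,[[268.3,142.3]],.125).round(4).tolist())
print("scene front -y,+y",ray(d,[[190,119],[337,200]],.1).round(4)[:,:2].tolist())
im=cv2.imread("pics/side0.png")[...,::-1]
```

```text
blank [[0.5644, 0.0523], [0.4601, 0.0192], [0.5123, -0.1505], [0.6173, -0.1181]]
side front+y, lipfoot [[0.4171, 0.121], [0.5996, 0.1514], [0.4999, -0.3619]] [[0.5993, 0.1559, 0.125]]
scene front -y,+y [[0.5043, -0.3551], [0.4228, 0.1295]]
```

```bash
python3 -m crank '[[[0,0,-1],0],[[0,0,-1],0],[[-0.9,-0.45,-1],0],[[-1,-0.5,0],0],[[-1,-0.5,0],0],[[-1,-0.5,0],0],[[-1,-0.5,0],0],[[-1,-0.5,0],0],[[-1,-0.5,0],0],[[-1,-0.5,0],0],[[-1,-0.5,0],0],[[-1,-0.5,0],0]]'
python3 -m crank '[[[-1,-0.5,0],0],[[-1,-0.5,0],0],[[-0.3,-1,0],0],[[-0.25,-1,0],0],[[-0.25,-1,0],0],[[-0.25,-1,0],0],[[-0.25,-1,0],0],[[-0.25,-1,0],0],[[-0.25,-1,0],0],[[-0.25,-1,0],0],[[-0.25,-1,0],0],[[-0.25,-1,0],0]]'
python3 - <<'E'
from h import *
s=sensors.read_state();print(s["ee_pos"],s["joint_positions"].round(2),s["time"])
E
```

```text
time: 1.6
ee_pos: [0.4054, 0.3882, 0.3122]
eef_rot: [0.124, 0.992, -0.0, -0.0]
ft_force: [0.5, 0.1, -0.1]
width: 0.087
grip_force: 0.0
time: 3.1
ee_pos: [0.4559, 0.0346, 0.3123]
eef_rot: [0.124, 0.992, 0.0, -0.0]
ft_force: [0.3, -0.2, -0.4]
width: 0.087
grip_force: 0.0
[0.45588109 0.0346462  0.31228004] [-0.64 -0.11  0.43  1.75  0.04  1.49  1.11] 3.1
```

```bash
python3 -m crank '[[[-0.2,-1,0],0],[[-0.2,-1,0],0],[[-0.2,-1,0],0],[[-0.1,-0.5,0],0],[[0,0,0],-1],[[0,0,0],-1],[[0,0,0],-0.97],[[0,0,0],0],[[0,0,0],0]]'
python3 - <<'E'
from h import *
s=sensors.read_state();print(s["ee_pos"],s["joint_positions"].round(2),s["time"])
im=vision.camera("wrist");cv2.imwrite("pics/w1.png",im[...,::-1])
np.save("w1.npy",np.r_[s["ee_pos"],s["eef_rot"]])
E
```

```text
time: 4.22
ee_pos: [0.4508, -0.0709, 0.3124]
eef_rot: [-0.082, 0.997, 0.0, -0.0]
ft_force: [-0.7, 0.6, 0.3]
width: 0.0873
grip_force: 0.0
[ 0.45079941 -0.07088584  0.31244742] [-0.58 -0.13  0.58  1.76  0.07  1.5   1.73] 4.225
```

View pics/w1.png

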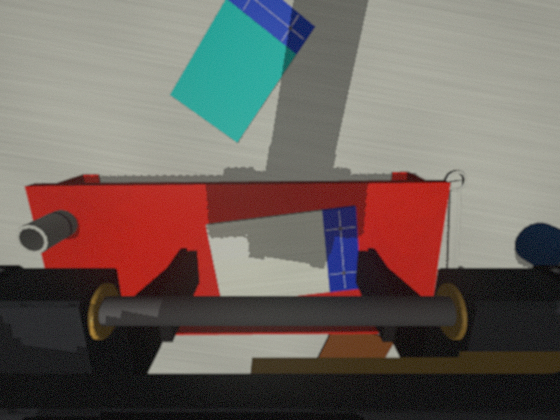

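Wrist view: the shelf's front edge runs almost level from about (27,186) to (449,183). The blank's front edge runs from (207,224) to its blue corner (355,206), with the fingers in the lower foreground.

Run:
```python
from h import *
v=np.load("w1.npy");s=dict(ee_pos=v[:3],eef_rot=v[3:]);c=cam("wrist",s)
im=cv2.imread("pics/w1.png")[...,::-1].copy();red,_,_=masks(im)
# deck front edge line: first red row per column
xs=np.r_[110:200,370:390]; xs=np.arange(110,380)
ys=np.array([np.argmax(red[120:,x]>0)+120 for x in xs]);k=np.abs(ys-np.median(ys))<4
p=np.polyfit(xs[k],ys[k],1)
A=ray(c,[[40,np.polyval(p,40)],[440,np.polyval(p,440)]],.1);d=A[1]-A[0];print("edge yaw",np.degrees(np.arctan2(-d[0],d[1])))
F=ray(c,[[27,np.polyval(p,27)],[449.5,np.polyval(p,449.5)]],.1);print("front corners",F.round(4).tolist(),np.linalg.norm(F[1]-F[0]))
th=np.arctan2(-d[0],d[1]);ux=np.array([np.cos(th),np.sin(th)]);uy=np.array([-np.sin(th),np.cos(th)])
C=F.mean(0)[:2]+.095*ux;print("C",C)
B=ray(c,[[207,224],[355,206],[220,297],[358,290]],.106)[:,:2]
print("blank pts riser",np.c_[(B-C)@ux,(B-C)@uy].round(4).tolist())
print("tcp riser",(v[:2]-C)@ux,(v[:2]-C)@uy)
# deck +y end edge
E=[(int(np.max(np.where(red[y,400:470]))+400),y) for y in (200,215,230,245,255)]
W=ray(c,E,.1)[:,:2];print("end y",((W-C)@uy).round(4))
```

```text
edge yaw 9.849538850768836
front corners [[0.5021, -0.3605, 0.1], [0.4174, 0.1275, 0.1]] 0.4953083478791407
C [ 0.55334617 -0.10021738]
blank pts riser [[-0.0481, -0.0384], [-0.0694, 0.1374], [0.0518, -0.0287], [0.0427, 0.1485]]
tcp riser -0.09601777207684213 0.04644099874793085
end y [0.2466 0.2458 0.2461 0.2465 0.2459]
```

```bash
python3 -m crank '[[[0,0,1],0],[[0,0,1],0],[[0,0,1],0],[[0,0,1],0],[[0,0,1],0],[[0,0,1],0],[[0,0,0.7],0],[[0,0,0.2],0],[[0,0,0],0],[[0,0,0],0]]'
```

```text
time: 5.52
ee_pos: [0.4514, -0.0712, 0.1064]
eef_rot: [-0.083, 0.997, 0.0, 0.001]
ft_force: [-0.1, -0.0, 1.0]
width: 0.0872
grip_force: 0.0
```

```bash
python3 -m crank '[[[0,0,0.07],0],[[0,0,0.06],0],[[0,0,0],0],[[-0.3,0,0],0],[[-0.3,0,0],0],[[-0.2,0,0],0],[[-0.2,0,0],0],[[-0.2,0,0],0],[[-0.2,0,0],0],[[-0.2,0,0],0],[[-0.2,0,0],0],[[0,0,0],0]]'
```

```text
time: 7.02
ee_pos: [0.5048, -0.0623, 0.1017]
eef_rot: [-0.083, 0.997, -0.0, 0.0]
ft_force: [0.5, -0.9, 1.4]
width: 0.0869
grip_force: 0.0
```

```bash
python3 -m crank '[[[-0.1,0,-0.02],0],[[-0.1,0,0],0],[[-0.1,0,0],0],[[0,0,0],0]]'
python3 -m crank '[[[-0.1,0,0],0],[[-0.07,0,0],0],[[0,0,0],0]]'
python3 - <<'E'
from h import *
im=vision.camera("side");cv2.imwrite("pics/s2.png",im[...,::-1])
E
```

```text
time: 7.52
ee_pos: [0.5133, -0.0607, 0.1023]
eef_rot: [-0.083, 0.997, -0.0, 0.0]
ft_force: [-0.5, 0.6, 0.2]
width: 0.0869
grip_force: 0.2
time: 7.9
ee_pos: [0.5167, -0.0603, 0.102]
eef_rot: [-0.083, 0.997, 0.0, -0.001]
ft_force: [-8.1, -0.4, 5.8]
width: 0.0868
grip_force: 4.5
```

View pics/s2.png

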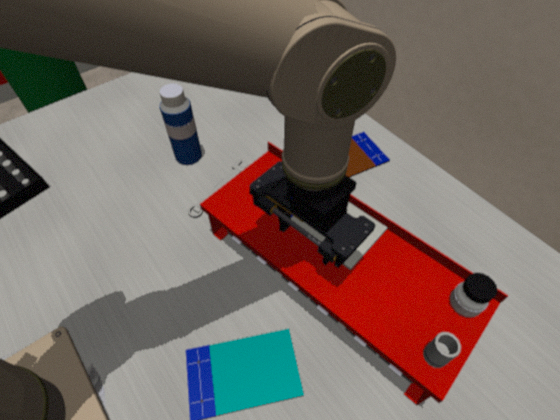

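```bash
python3 -m crank '[[[0.3,0,0],0],[[0.3,0,-0.2],0],[[0,0,-1],0],[[0,0,-1],0],[[0,0,-0.8],0],[[-0.7,-1,0],0],[[-0.7,-1,0],0],[[-0.7,-1,0],0],[[-0.7,-1,0],0],[[0,0,0],1],[[0,0,0],1],[[0,0,0],1]]' 0.55
python3 -m crank '[[[0,0,0],1],[[0,0,0],1],[[0,0,0],1],[[0,0,0],1],[[0,0,0],1],[[0,0,0],1],[[0,0,0],1],[[0,0,0],1],[[0,0,0],0.25],[[0,0,0],0],[[0,0,0],0]]'
python3 - <<'E'
from h import *
s=sensors.read_state();print(s["joint_positions"].round(2))
c=cam("wrist",s);im=vision.camera("wrist");cv2.imwrite("pics/w2.png",im[...,::-1])
np.save("w2.npy",np.r_[s["ee_pos"],s["eef_rot"]])
E
```

```text
time: 9.45
ee_pos: [0.6029, -0.1674, 0.1928]
eef_rot: [0.128, 0.992, 0.0, 0.0]
ft_force: [-0.3, -0.2, -0.9]
width: 0.0479
grip_force: 0.0
time: 10.82
ee_pos: [0.6029, -0.1673, 0.1924]
eef_rot: [0.645, 0.764, 0.0, 0.0]
ft_force: [-0.0, -0.1, -0.8]
width: 0.0475
grip_force: 0.0
[-0.53  0.51  1.02  1.54 -0.44  1.33  0.7 ]
```

View pics/w2.png

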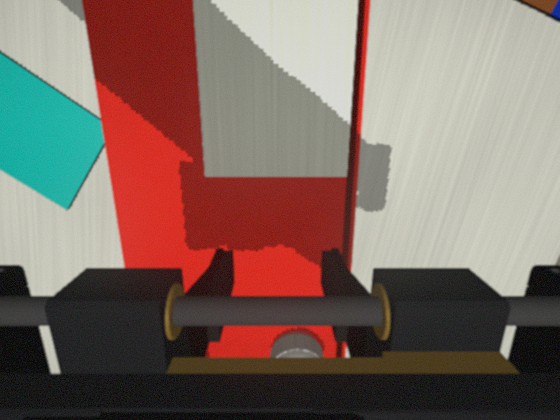

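Wrist view: the blank's rear edge runs from (204,177) to (347,177), snug against the lip on the right at about column 350. The jar is behind the fingers at (297,345).

Run:
```python
from h import *
v=np.load("w2.npy");s=dict(ee_pos=v[:3],eef_rot=v[3:]);c=cam("wrist",s)
th=np.radians(9.7);ux=np.array([np.cos(th),np.sin(th)]);uy=np.array([-np.sin(th),np.cos(th)]);C=np.array([.553,-.102])
B=ray(c,[[204,177],[347,177],[193,5]],.106)[:,:2];print(np.c_[(B-C)@ux,(B-C)@uy].round(4).tolist())
print("tcp",(v[:2]-C)@ux,(v[:2]-C)@uy)
```

```text
[[-0.0186, -0.0409], [0.0918, -0.0409], [-0.0181, 0.0752]]
tcp 0.038218179878695274 -0.07274220232475383
```

```bash
python3 -m crank '[[[0,0,1],0],[[0,0,1],0],[[0,0,0.9],0],[[0,0,0.1],0],[[0,0,0],0],[[0,0,0],0]]'
```

```text
time: 11.62
ee_pos: [0.6034, -0.1674, 0.1032]
eef_rot: [0.646, 0.764, 0.0, 0.0]
ft_force: [-0.3, 0.3, -1.1]
width: 0.0482
grip_force: 0.0
```

```bash
python3 -m crank '[[[0.3,0,0.03],0],[[0.3,0,0],0],[[0.2,0,0],0],[[0.3,0,0],0],[[0.3,0,0],0],[[0.3,0,0],0],[[0.3,0,0],0],[[0.3,0,0],0],[[0.3,0,0],0],[[0,0,0],0]]'
python3 -m crank '[[[0.3,0,0],0],[[0.3,0,0],0],[[0.3,0,0],0],[[0.3,0,0],0],[[0.3,0,0],0],[[0.3,0,0],0],[[0.3,0,0],0],[[0.3,0,0],0],[[0,0,0],0],[[0,0,0],0]]'
python3 - <<'E'
from h import *
s=sensors.read_state();th=np.radians(9.7);ux=np.array([np.cos(th),np.sin(th)]);uy=np.array([-np.sin(th),np.cos(th)]);C=np.array([.553,-.102])
d=s["ee_pos"][:2]-C;print("tcp",d@ux,d@uy,s["time"])
im=vision.camera("wrist");cv2.imwrite("pics/w3.png",im[...,::-1])
im=vision.camera("scene");cv2.imwrite("pics/c3.png",im[...,::-1])
E
```

```text
time: 12.88
ee_pos: [0.59, -0.0889, 0.1012]
eef_rot: [0.645, 0.764, 0.0, -0.0]
ft_force: [0.0, 0.5, 0.5]
width: 0.0482
grip_force: 0.0
time: 14.12
ee_pos: [0.5781, -0.0189, 0.1013]
eef_rot: [0.646, 0.764, 0.0, -0.0]
ft_force: [-0.4, -1.0, -0.2]
width: 0.0474
grip_force: 0.0
tcp 0.038748341588231906 0.07763517107069388 14.125
```

View pics/c3.png

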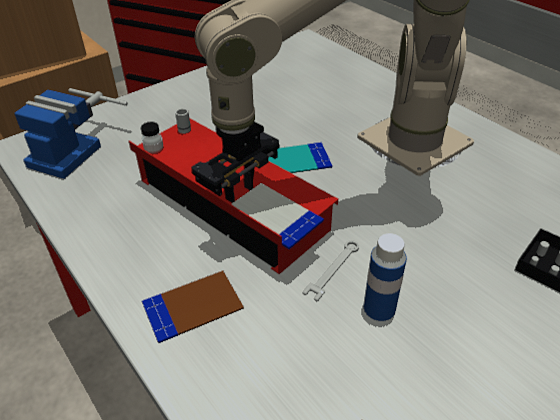

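Scene view: the blank is against the lip, with its blue end at about (302,228) just reaching the shelf's end. About 33 mm remain.

```bash
python3 -m crank '[[[0.3,0,0],0],[[0.3,0,0],0],[[0.3,0,0],0],[[0.2,0,0],0],[[0,0,0],0],[[0,0,0],0]]'
python3 -m crank '[[[-0.5,0,0],0],[[-0.5,0,-0.3],0],[[0,0,-1],0],[[0,0,-1],0],[[-1,0,-1],0],[[-1,0,-1],0],[[-1,0,-1],0],[[-1,0,0],0],[[0,0,0],0],[[0,0,0],0]]'
python3 - <<'E'
from h import *
s=sensors.read_state()
a=vision.camera("side");cv2.imwrite("pics/s4.png",a[...,::-1])
a=vision.camera("scene");cv2.imwrite("pics/c4.png",a[...,::-1])
s4=cv2.imread("pics/s4.png")[110:300,170:370];c4=cv2.imread("pics/c4.png")[150:340,180:380]
cv2.imwrite("pics/both4.png",cv2.resize(np.hstack([s4,c4]),None,fx=2,fy=2,interpolation=2))
E
```

```text
time: 14.98
ee_pos: [0.5726, 0.0141, 0.1012]
eef_rot: [0.646, 0.764, 0.0, -0.0]
ft_force: [0.2, 0.3, 0.6]
width: 0.0479
grip_force: 0.0
time: 16.23
ee_pos: [0.5973, -0.135, 0.2604]
eef_rot: [0.646, 0.763, 0.0, -0.0]
ft_force: [0.2, 0.1, -0.6]
width: 0.0479
grip_force: 0.0
```

View pics/both4.png

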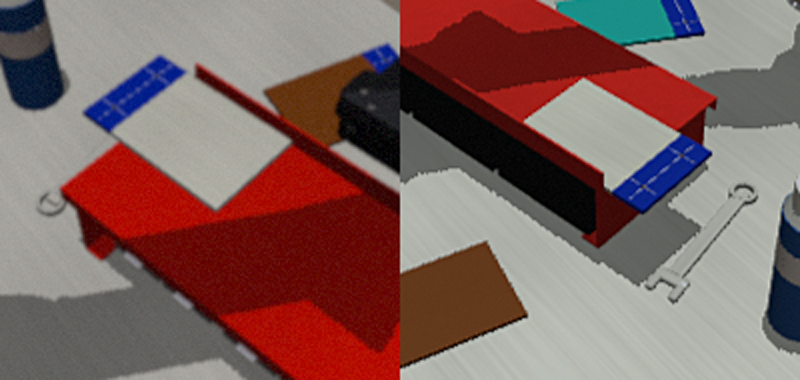

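The crop shows the blank along the lip with the blue band fully off the end: side-view end corners at (250,137) and (212,166), rear corners at (316,181) and (278,215). The wrench, can and jar are untouched.

Run:
```python
from h import *
th=np.radians(9.7);ux=np.array([np.cos(th),np.sin(th)]);uy=np.array([-np.sin(th),np.cos(th)]);C=np.array([.553,-.102])
f=lambda B:np.c_[(B[:,:2]-C)@ux,(B[:,:2]-C)@uy].round(4).tolist()
c=cam("side");d=cam("scene")
print("side",f(ray(c,[[250,137.5],[212,166.5],[278.5,215],[316,181]],.106)),"deck",f(ray(c,[[201,204]],.1)))
g=lambda u,v:[(u-400)/2+180,v/2+150]
print("scene",f(ray(d,[g(712,154),g(643,212),g(525,121),g(583,79)],.106)),"deck",f(ray(d,[g(716,100)],.1)))
```

```text
side [[0.0877, 0.2988], [-0.0219, 0.2962], [-0.0204, 0.1189], [0.0878, 0.1195]] deck [[-0.0957, 0.2455]]
scene [[-0.0155, 0.3039], [0.0934, 0.3032], [0.0764, 0.1233], [-0.0156, 0.1229]] deck [[-0.0907, 0.2517]]
```

```bash
python3 -c "
from bench import r
print(r.close_job())"
```

```text
the job is handed in; nothing more can be done
None
```

The job is handed in: the blank was slid square against the rear lip with its blue end measured about 52 mm past the shelf's end (allowed 37 to 63 mm); the jar, socket, spray can and wrench were not touched, and the verdict itself was not returned.

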